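# Clip the label holder onto the parts shelf and hold it home

## Task

The sorted parts now have their bin on the bench shelf, so bring their label holder over: pull it up off the rim of the white sorting tray and push it straight down over the shelf's front lip, in front of the middle of the one bin that has no label holder yet, card facing the front like the others, until its spring jaw has gone down behind the lip and it sits fully home. Feel your way with hand force, do not force it, and leave the other things on the bench as they are. Do not let go: finish while still gripping the holder and pressing it firmly down on the lip, so that I can rivet it.

Things in the scene. Friction and masses are not known exactly. Their poses are not given: they have to be found in the camera images.
- holder: loose label holder, grey plastic, about 55 g: upright card pocket 80 wide (y), 48 high, 9 thick (x -8 to +1, z 5 to 53 mm) on a bridge 70 wide, 16 thick (z 0 to 5), clip jaws below. Origin: mid-width, underside of the bridge, middle of the slot between the jaws; it lies on the lip's top when home. x to the back, z up. Starts hung upright on the tray's front rim
- card (a point): middle of the card face of the loose holder, x -8, z +29 mm in the holder's frame, axes as the holder's: the card faces -x. Below the bridge the rigid front jaw (inner face x -4.5 mm) reaches down 37 mm, its last 10 mm flared forward. Grip the pocket across its 9 mm thickness from above. The plastic breaks above 90 N
- tray: white plastic sorting tray, fixed to the bench, 140 deep (x) by 170 wide (y) by 75 high, walls 4 mm, open top; origin on the bench under the middle (length and thickness) of its front (-x) wall
- shelf: grey sheet-steel parts shelf, fixed on the bench, 440 wide (y), 200 deep (+x from the lip), board top at 90 mm, back 150 mm high. Its front lip is 2 mm sheet whose top 7 mm is folded into a hem 7 mm thick; lip top 135 mm above the bench, 45 above the board. Origin on the bench under the middle of the lip; x to the back, y along the lip
- bay: the bay without a label holder: black open bin fixed on the shelf, 112 wide (y), 115 deep, 48 high, front wall 47 mm behind the lip. Origin on top of the lip (middle of its thickness) in front of the middle of this bin: the holder's origin belongs there, x and y axes parallel to the bay's. x to the back, y along the lip, z up. Bays lie 137 mm apart
- labelled_a: a like bin, with its label holder already riveted on the lip before it; fixed; origin and axes as for the bay; its holder is as big as the loose one
- labelled_b: another like bin with its label holder riveted on; fixed; origin and axes as for the bay
- screwdriver: a screwdriver lying on the bench, loose, leave it alone; lies along its x, about 30 mm thick
- hard_drive: a salvaged hard drive lying flat, loose, 147 by 101 by 26 mm, leave it alone; origin under its middle
- screw_jar: a closed glass jar, 60 mm diameter, 75 mm high, loose, leave it alone; origin under its middle
- holder_jaw (a joint): angle of the holder's sprung rear jaw, 50 wide, 35 mm long: 0 closed, opens backwards to 0.5. Closed it narrows the slot to 4.8 mm at 18 mm below the bridge, flaring to a 12 mm mouth. Pushed over the lip's hem it resists from 25 mm before home, peaking at 5 to 20 N, and eases in the last 8 mm as it closes below the hem; then the bridge stops dead on the hem
Mind the look-alikes: they are no part of the job. Leave any blue look-alike of the tray alone. Of the things that look like the holder, the smaller one is meant.

How it is judged:
By the outcome, as a careful person would: the job done as asked, in the order asked, and still so for the second after the job is handed in, while the arm keeps its last pose, push and grip.
It also fails if it takes over 42 s, if anything falls off the work surface, if the arm or the gripper's body presses on something with over 40 N, if the wrist force passes 120 N, or if a joint passes its speed limit or range.

## Robot

A 6-joint arm with a two-finger parallel gripper is mounted at the origin on the work surface. World frame = base frame: x ahead of the robot, y to its left, z up, the work surface at z = 0. Lengths are in m, angles in degrees, forces in N, time in s.
With the tool pointing down it reaches from about 0.375 to 0.9 m from the base axis. Payload 3.1 kg.
Tool frame: the origin (TCP) lies at the very end of the fingers, on their centre line; the grasp point (between the pads) lies 19 mm behind it; z points along the fingers, y is the line along which they close (so a half turn about z gives the same grasp; the last joint's range is limited). The gripper opens to 87 mm and grips with 3 to 60 N. Pads are 19 mm wide; open, the fingers measure 117 mm over their backs; the gripper's body (75 mm by 190 mm) begins 51 mm behind the grasp point.
Start: joints at [-82.993, 30.224, 82.088, -0, 67.689, -10.227], TCP at [0.185, -0.597, 0.223] pointing down, gripper open.
Joint ranges: [-176.69, 176.69], [-43.24, 126.21], [12.49, 139.97], [-82, 262], [0, 151.66], [-163.58, 163.58]. Speed limits (degrees/s): [159.86, 159.86, 180, 180, 180, 180].

## Interface

Orientations are given as a 3x3 rotation matrix whose columns are the frame's x, y, z axes.
In Python, from rig import readout, cams, bot gives the robot as it stands.
- The arm moves only by the shell command python3 -m inch 'ROWS'. ROWS is JSON, a list of rows, each a list of 5 numbers: the shift along the world's x, y, z in cm, then the turn about the world's z in degrees, then the finger opening in cm, from 0 to 8.7. In form: [[dx, dy, dz, twist, fingers], ...]. A call has 1 to 10 rows; each row is the pose to reach, as a shift and turn from the pose commanded when the call began; what a row does not reach only later rows make up. A row lasts 1/12 s, in which the tool goes at most 41.7 mm and 7.16 degrees, less where a joint would pass 70% of its speed; a pose out of reach is approached as far as the arm can. A call with a gripper value outside its range is refused whole. The fingers move at their own pace and stop on an object; the grip force is fixed at half the most. Time passes only in rows, so rows that repeat a pose let the fingers close. It gives the time, the measured TCP pose, the force, the opening and the grip force at its end, in the units of the state.
- readout.read_state(): the state, without advancing time (a new reading comes with each control period).
- cams.capture(name): name is "scene" or "top" or "wrist"; returns a dict with "image" (400x640x3 uint8, blue, green, red), "intrinsics" (3x3 intrinsics, pixels), "xyz" and "rotation" of the camera in the world; the wrist camera has in their place "tool_from_camera" (4x4, takes a point from camera to tool coordinates, whose origin is the TCP and whose axes are the flange's). Camera axes: x right, y down, z forward; pixel columns grow to the right and rows downward; lengths in m; the calibration is good to about 2 mm. A picture is of the moment at which its call begins: read the wrist's pose just before it. There is no depth.
- bot.hand_in(): hands the job in; it is judged then, once.
The state is a dict: "time_s": time; "joint_positions": joint angles; "qvel": joint speeds; "tau": joint torques, N m; "position": TCP position; "tcp_rot": TCP orientation; "force": force on the tool from outside, world axes, zero at the start; "moment": the same for the moment, N m; "opening": opening from 0.0 (shut) to 1.0 (fully open); "grasp_force": force on a finger pad.
Only numpy, scipy, OpenCV 4.12 (cv2) and the standard library are available. Lean on these libraries where they do the work, as an engineer would, in place of code of your own. Each camera call takes 0.05 s, during which the arm holds its last target. There are 200 camera calls.

## Working session

There is one attempt and no reset: what is moved stays moved. The work goes in short steps, Python scripts to look and compute and a shell command to move; the robot and the scene stay as the last step left them, time stands still between calls to the robot, and variables do not carry over. Pictures are saved under pics/ and viewed, at most 10 in all, crops included, and the job is handed in when it is done.

```bash
mkdir -p pics
cat > h.py <<'E'
import numpy as np, cv2
from rig import readout, cams, bot
def snap(n,f=None):
    s=readout.read_state(); c=cams.capture(n)
    if n=="wrist":
        T=np.array(c["tool_from_camera"]); R=np.array(s["tcp_rot"]); 
        c["rotation"]=R@T[:3,:3]; c["xyz"]=R@T[:3,3]+np.array(s["position"])
    np.savez(f"pics/{f or n}.npz",K=c["intrinsics"],R=c["rotation"],t=c["xyz"])
    cv2.imwrite(f"pics/{f or n}.png",c["image"]); return c
def cal(f):
    d=np.load(f"pics/{f}.npz"); return d["K"],d["R"],d["t"]
def ray(f,u,v):
    K,R,t=cal(f); return t,R@np.linalg.solve(K,[u,v,1.])
def atz(f,u,v,z):
    t,d=ray(f,u,v); return t+d*(z-t[2])/d[2]
def proj(f,P):
    K,R,t=cal(f); p=(np.atleast_2d(P)-t)@R@K.T; return p[:,:2]/p[:,2:]
def tri(obs):
    A=np.zeros((3,3));b=np.zeros(3)
    for f,u,v in obs:
        t,d=ray(f,u,v); d=d/np.linalg.norm(d); M=np.eye(3)-np.outer(d,d); A+=M;b+=M@t
    return np.linalg.solve(A,b)
E
python3 - <<'E'
from h import *
for n in("scene","top"): 
    c=snap(n); print(n,c["xyz"],np.round(c["rotation"],2).tolist(),c["intrinsics"][0][0])
a=np.vstack([cv2.imread("pics/scene.png")]);
E
```

```text
scene [ 0.9645065  -0.02887088  1.05884797] [[-0.12, 0.86, -0.5], [0.99, 0.1, -0.07], [-0.01, -0.5, -0.86]] 477.9848614787425
top [ 0.3551184  -0.09117933  1.33759916] [[-0.01, -1.0, 0.06], [-1.0, 0.0, -0.0], [0.0, -0.06, -1.0]] 432.59398786620966
```

View pics/scene.png

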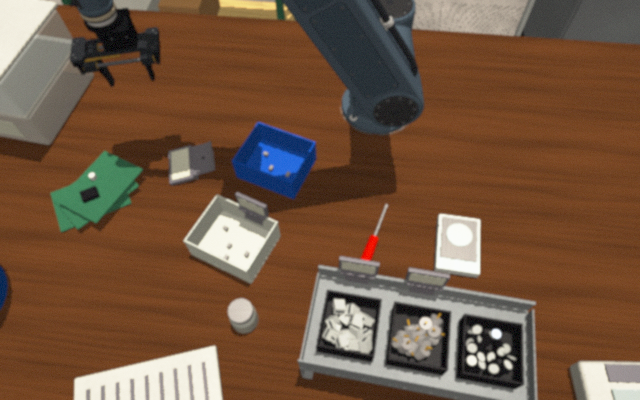

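View pics/top.png

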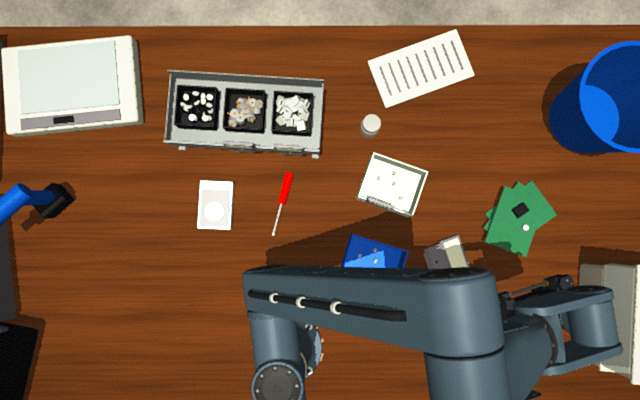

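The scene picture shows the white tray at (233,238) with a grey holder on its front rim at (251,207). A grey clip-like object lies on the bench at (192,162). The shelf has riveted holders at (358,266) and (427,277), and the bin at (490,350) has none. Candidates for the holder are the one on the white rim (251,207), which fits the description, the object at (192,162) and the two riveted ones. I'll confirm with an enlarged crop.

Run:
```python
from h import *
s=cv2.imread("pics/scene.png");t=cv2.imread("pics/top.png")
a=cv2.resize(s[130:290,150:300],(375,400),interpolation=3)
b=cv2.resize(s[240:400,290:550],(0,0),fx=2.5,fy=2.5,interpolation=3)[:, :]
c=cv2.resize(t[140:280,340:480],(400,400),interpolation=3)
cv2.imwrite("pics/c1.png",np.hstack([a,c]))
cv2.imwrite("pics/c2.png",np.vstack([cv2.resize(s[250:400,290:550],(780,450),interpolation=3)]))
```

```text
(no output)
```

View pics/c1.png

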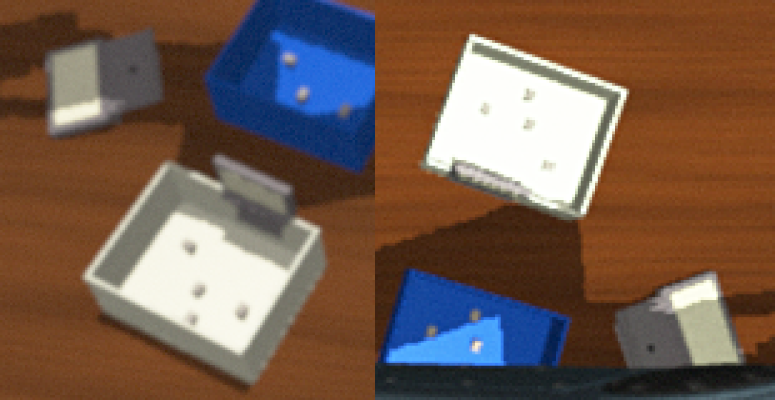

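View pics/c2.png

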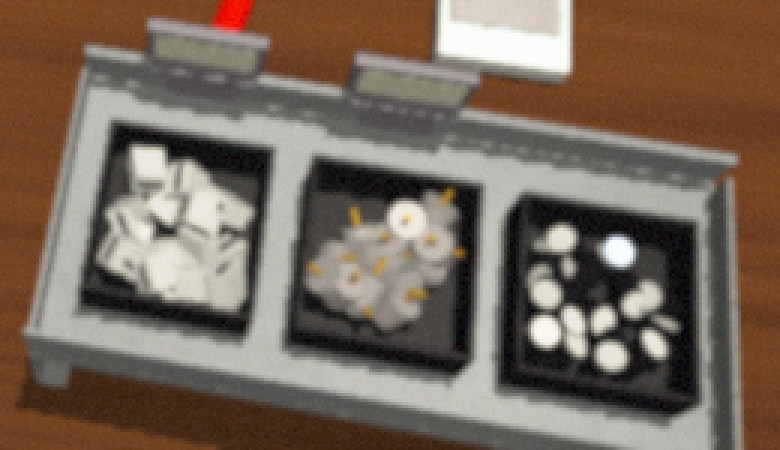

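The crops confirm it. The holder upright on the white tray rim (scene 236..268, 193..206) is the one meant: it is smaller and hangs on the white tray. The other lies flat on the bench at (192,162). The empty bay is the right-hand bin, with lip ends near (319,265) and (536,302).

Run:
```python
from h import *
f="scene"
def p(n,a): print(n,np.round(a,4))
c=[atz(f,*q,0.075)[:2] for q in((217.2,195.2),(278.8,222),(184.4,238.8))]
p("tray corners",c); d=c[0]-c[1]; p("width,depth",[np.linalg.norm(d),np.linalg.norm(c[2]-c[0])]); p("wall dir deg",np.degrees(np.arctan2(d[1],d[0])))
h=[atz(f,*q,0.075+.053)[:2] for q in((236,192.8),(268.4,206))]
p("holder",h); e=h[0]-h[1]; p("w",np.linalg.norm(e)); p("mid",(h[0]+h[1])/2);p("deg",np.degrees(np.arctan2(e[1],e[0])))
l=[atz(f,*q,0.135)[:2] for q in((319,265.3),(536,302.3))]
e=l[1]-l[0];p("lip",l);p("w,deg",[np.linalg.norm(e),np.degrees(np.arctan2(e[1],e[0]))])
u=e/np.linalg.norm(e);m=(l[0]+l[1])/2
p("mid",m);p("bay",m+.137*u)
# labelled holder tops, z=.135+.053
for a,b in(((148,20),(270,37)),((350,55),(478,73))):
  q=[atz(f,290+x/3,250+y/3,.188)[:2] for x,y in(a,b)]; p("lab",[*q,(q[0]+q[1])/2]); 
b=[atz(f,290+x/3,250+y/3,.138)[:2] for x,y in((527,193),(698,223))]; p("bin front",[*b,(b[0]+b[1])/2])
for n,P in(("hold",[*h[0],.128]),("hold",[*h[1],.128]),("lip",[*l[0],.135]),("lip",[*l[1],.135])): p(n+" in top",proj("top",P))
```

```text
tray corners [[ 0.3979 -0.3664]
 [ 0.4539 -0.2059]
 [ 0.5214 -0.4147]]
width,depth [0.1699 0.1326]
wall dir deg -109.2396
holder [[ 0.4174 -0.3066]
 [ 0.4437 -0.2264]]
w 0.0844
mid [ 0.4305 -0.2665]
deg -108.155
lip [[ 0.5768 -0.0949]
 [ 0.6067  0.3433]]
w,deg [ 0.4392 86.0904]
mid [0.5918 0.1242]
bay [0.6011 0.2609]
lab [[ 0.5762 -0.0533]
 [ 0.5792  0.0274]
 [ 0.5777 -0.013 ]]
lab [[0.586  0.0798]
 [0.5892 0.162 ]
 [0.5876 0.1209]]
bin front [[0.6484 0.2035]
 [0.6558 0.312 ]
 [0.6521 0.2578]]
hold in top [[393.308  207.0677]]
hold in top [[364.5883 197.8477]]
lip in top [[317.4579 150.5847]]
lip in top [[161.342  140.7196]]
```

Run:
```python
from h import *
s=readout.read_state(); R=np.array(s["tcp_rot"]); print(np.round(R,3).tolist(),s["position"],s["opening"],s["time_s"],s["force"])
yd=np.degrees(np.arctan2(R[1,1],R[0,1])); print("tool y deg",yd)
for t in(-18.5,-3.9): print("turn",(t-yd+90)%180-90)
c=cams.capture("wrist"); print(np.round(c["tool_from_camera"],3).tolist(),c["intrinsics"][0][0])
```

```text
[[0.955, 0.296, -0.0], [0.296, -0.955, 0.002], [0.0, -0.002, -1.0]] [ 0.18510332 -0.59625372  0.22165422] 0.9953057374786399 0.1 [-0.66259253  0.0016204  -0.17579815]
tool y deg -72.76617354360846
turn 54.26617354360846
turn 68.86617354360845
[[-0.001, -0.964, -0.266, 0.074], [1.0, -0.001, -0.001, 0.0], [0.001, -0.266, 0.964, -0.162], [0.0, 0.0, 0.0, 1.0]] 343.3804557370982
```

```bash
python3 -m inch '[[2.4,3.3,1,6,8.7],[4.8,6.6,2,12,8.7],[7.2,9.9,2,18,8.7],[9.6,13.2,2,24,8.7],[12,16.5,2,30,8.7],[14.5,19.8,2,36,8.7],[17,23.1,2,42,8.7],[19.5,26.4,2,48,8.7],[22,29.7,2,54.3,8.7],[24.5,33,2,54.3,8.7]]' && python3 -m inch '[[0,0,0,0,8.7],[0,0,0,0,8.7],[0,0,0,0,8.7]]'
python3 - <<'E'
from h import *
snap("wrist","w1"); s=readout.read_state(); print(s["position"],s["force"])
p=s["position"]
E
```

```text
time_s: 0.98
position: [0.4309, -0.265, 0.2425]
tcp_rot: [[0.313, 0.95, -0.0], [0.95, -0.313, 0.0], [0.0, -0.0, -1.0]]
force: [0.8, -0.2, -0.0]
opening: 1.001
grasp_force: 0.0
time_s: 1.23
position: [0.4301, -0.267, 0.2424]
tcp_rot: [[0.316, 0.949, -0.0], [0.949, -0.316, -0.0], [-0.001, -0.0, -1.0]]
force: [0.1, -0.2, 1.1]
opening: 1.001
grasp_force: 0.0
[ 0.42980961 -0.26769632  0.24246381] [-0.48321515 -0.86953715 -0.37898675]
```

View pics/w1.png

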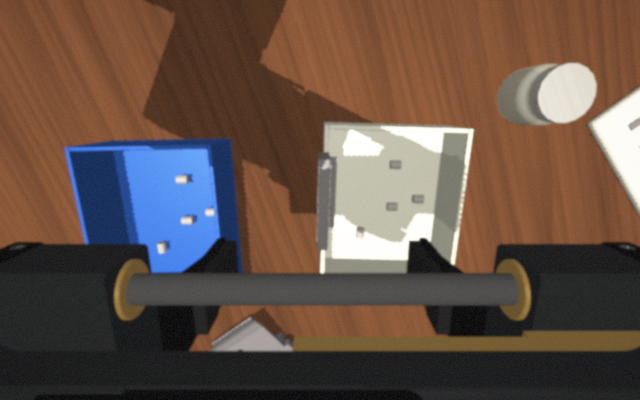

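The wrist view shows the white tray with the holder's pocket on its left rim at about (317..333, 153..248), and the blue tray to the left. I'll enlarge it for the exact edges.

Run:
```python
from h import *
a=cv2.imread("pics/w1.png")[110:280,290:390]; cv2.imwrite("pics/c3.png",cv2.resize(a,(350,595),interpolation=cv2.INTER_CUBIC))
for x,y in((318,154),(317,248),(323,122),(473,129)):
  print(x,y,np.round(atz("w1",x,y,.128 if x<322 else .075),4))
g=cv2.cvtColor(cv2.imread("pics/w1.png"),cv2.COLOR_BGR2GRAY)
for v in(165,190,215,240): print(v,g[v,308:344].tolist())
```

```text
318 154 [ 0.4409 -0.2287  0.128 ]
317 248 [ 0.4143 -0.3051  0.128 ]
323 122 [ 0.4522 -0.208   0.075 ]
473 129 [ 0.5835 -0.2585  0.075 ]
165 [58, 64, 59, 57, 65, 58, 62, 63, 66, 84, 100, 111, 108, 114, 137, 169, 198, 209, 206, 203, 191, 171, 161, 145, 124, 110, 110, 119, 144, 170, 187, 194, 197, 194, 193, 192]
190 [56, 60, 60, 57, 59, 56, 58, 67, 83, 102, 114, 112, 108, 106, 108, 105, 108, 108, 106, 105, 114, 128, 130, 115, 105, 107, 116, 141, 169, 185, 190, 191, 192, 190, 192, 193]
215 [93, 96, 92, 98, 98, 98, 92, 95, 99, 109, 109, 105, 106, 105, 105, 107, 104, 108, 106, 108, 115, 115, 108, 104, 109, 133, 184, 226, 243, 247, 243, 236, 235, 240, 234, 221]
240 [97, 100, 98, 98, 99, 101, 99, 111, 126, 124, 112, 101, 106, 103, 106, 106, 105, 107, 115, 142, 167, 185, 193, 212, 240, 252, 254, 254, 254, 254, 254, 254, 254, 254, 254, 254]
```

View pics/c3.png

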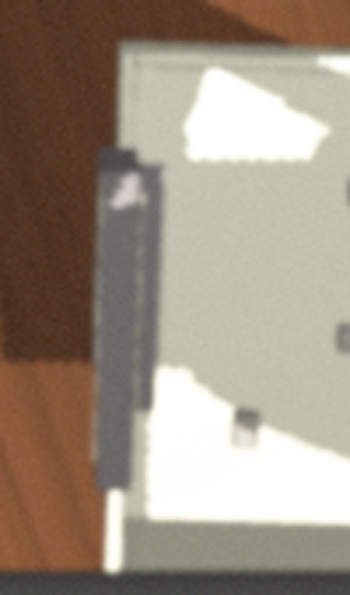

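Run:
```python
from h import *
s=readout.read_state();p=np.array(s["position"])
a=atz("w1",323.8,153,.128);b=atz("w1",322,249.4,.128);m=(a+b)/2
print(a,b,m,np.linalg.norm(a-b),np.degrees(np.arctan2(*(a-b)[1::-1])))
print("shift cm",100*(m-p)[:2])
```

```text
[ 0.445591   -0.22940524  0.128     ] [ 0.41793853 -0.30769965  0.128     ] [ 0.43176476 -0.26855244  0.128     ] 0.08303417186871564 70.54750407723479
shift cm [ 0.19551486 -0.08561241]
```

```bash
python3 -m inch '[[0.2,-0.1,-3,-0.8,5],[0.2,-0.1,-6,-0.8,5],[0.2,-0.1,-9,-0.8,5],[0.2,-0.1,-11,-0.8,5],[0.2,-0.1,-13,-0.8,5],[0.2,-0.1,-14.5,-0.8,5],[0.2,-0.1,-15.5,-0.8,5],[0.2,-0.1,-15.5,-0.8,5]]' && python3 -m inch '[[0,0,0,0,3],[0,0,0,0,2],[0,0,0,0,1],[0,0,0,0,0],[0,0,0,0,0],[0,0,0,0,0],[0,0,0,0,0],[0,0,0,0,0]]'
```

```text
time_s: 1.95
position: [0.4305, -0.2685, 0.0856]
tcp_rot: [[0.333, 0.943, -0.003], [0.943, -0.333, 0.003], [0.002, -0.004, -1.0]]
force: [-0.4, 0.9, 0.3]
opening: 0.587
grasp_force: 0.0
time_s: 2.62
position: [0.4314, -0.2674, 0.0877]
tcp_rot: [[0.33, 0.944, -0.002], [0.944, -0.33, 0.001], [0.0, -0.002, -1.0]]
force: [-3.7, 0.2, 2.8]
opening: 0.097
grasp_force: 30.0
```

```bash
python3 -m inch '[[0,0,0.5,0,0],[0,0,1.2,0,0],[0,0,2.2,0,0],[0,0,3.4,0,0],[0,0,4.6,0,0],[0,0,6,0,0],[0,0,8,0,0],[0,0,10.5,0,0],[0,0,13,0,0],[0,0,13,0,0]]'
```

```text
time_s: 3.45
position: [0.4351, -0.2704, 0.2232]
tcp_rot: [[0.33, 0.944, 0.009], [0.944, -0.33, -0.008], [-0.005, 0.011, -1.0]]
force: [-0.2, -0.6, -0.9]
opening: 0.102
grasp_force: 30.0
```

```bash
python3 -m inch '[[0.8,1.5,1.5,0,0],[1.6,4.5,3,0,0],[2.6,8,3.5,0,0],[3.7,11.8,3.5,0,0],[4.8,15.5,3.5,3,0],[5.9,19,3.5,6,0],[7,22.5,3.5,9,0],[8.1,26,3.5,12,0],[9.2,29.5,3.5,15.4,0],[10.3,33,3.5,15.4,0]]' && python3 -m inch '[[1.1,3.5,0,0,0],[2.2,7,0,0,0],[3.3,10.5,0,0,0],[4.4,14,0,0,0],[5.3,17,0,0,0],[6,19,0,0,0],[6.2,19.9,0,0,0],[6.2,19.9,0,0,0],[6.2,19.9,0,0,0],[6.2,19.9,0,0,0]]'
python3 - <<'E'
from h import *
snap("wrist","w2");snap("scene","s2"); s=readout.read_state(); print(s["position"],s["force"])
for n,P in (("bay",[.6011,.2609,.135]),("lipend",[.6067,.3433,.135])): print(n,proj("w2",P),proj("s2",P))
E
```

```text
time_s: 4.28
position: [0.5354, 0.0641, 0.2528]
tcp_rot: [[0.065, 0.998, 0.001], [0.998, -0.065, 0.0], [0.0, 0.001, -1.0]]
force: [1.0, -0.6, -0.6]
opening: 0.102
grasp_force: 30.0
time_s: 5.12
position: [0.5966, 0.2596, 0.2524]
tcp_rot: [[0.068, 0.998, -0.001], [0.998, -0.068, -0.001], [-0.001, -0.001, -1.0]]
force: [0.0, -0.3, -0.2]
opening: 0.102
grasp_force: 30.0
[0.59696722 0.25943373 0.25268008] [-0.09017941 -0.37311927 -1.17820085]
bay [[325.47924148 198.65951787]] [[493.60239767 295.06274883]]
lipend [[325.60638957  95.36227829]] [[536.01259325 302.27905599]]
```

View pics/w2.png

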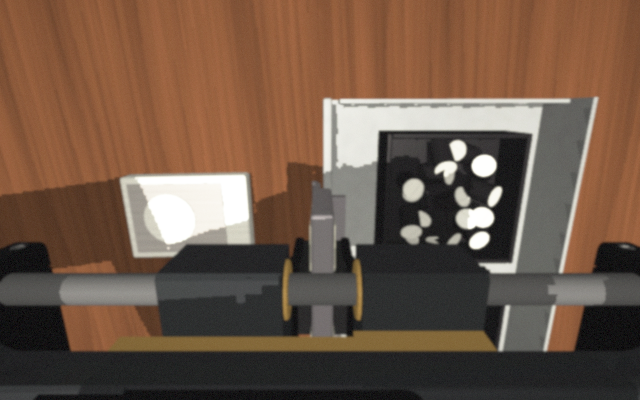

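The wrist view shows the lip as a vertical band at x≈323..333 ending at y≈98. The bare bay's bin spans (378..531, 131..262), and the holder in the fingers is at about (311..333, 190..335). I'll enlarge the lip area to refine.

Run:
```python
from h import *
a=cv2.imread("pics/w2.png"); cv2.imwrite("pics/c4.png",cv2.resize(a[85:275,295:395],(316,600),interpolation=cv2.INTER_CUBIC))
g=cv2.cvtColor(a,cv2.COLOR_BGR2GRAY)
for v in(105,120,135,150,165,180): print(v,g[v,316:342].tolist())
```

```text
105 [105, 105, 105, 104, 104, 109, 132, 179, 223, 236, 240, 238, 235, 232, 218, 189, 166, 156, 159, 177, 209, 229, 232, 231, 223, 218]
120 [107, 106, 106, 107, 105, 110, 134, 179, 220, 235, 238, 237, 236, 229, 218, 182, 153, 141, 138, 144, 166, 206, 229, 235, 234, 234]
135 [105, 108, 108, 107, 108, 110, 134, 182, 223, 236, 239, 238, 236, 233, 218, 183, 152, 141, 142, 160, 199, 224, 232, 232, 235, 233]
150 [103, 105, 105, 106, 107, 113, 137, 184, 222, 238, 240, 239, 236, 231, 215, 178, 145, 135, 136, 146, 164, 205, 226, 233, 234, 234]
165 [81, 85, 92, 100, 104, 107, 133, 176, 220, 233, 237, 235, 234, 229, 213, 173, 144, 136, 136, 157, 187, 214, 226, 226, 223, 211]
180 [70, 65, 66, 66, 68, 73, 85, 110, 125, 140, 145, 140, 141, 140, 135, 133, 132, 137, 137, 139, 139, 141, 141, 140, 141, 140]
```

View pics/c4.png

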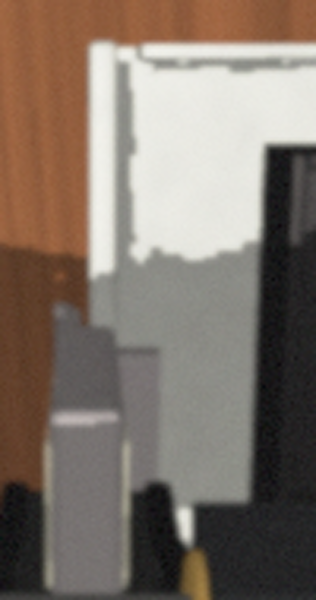

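Run:
```python
from h import *
s=readout.read_state();p=np.array(s["position"]);R=np.array(s["tcp_rot"])
yaw=np.radians(-3.9);X=np.array([np.cos(yaw),np.sin(yaw)]);Y=np.array([-X[1],X[0]])
for n,u,v,z in(("lip end",327,98.3,.135),("lip",327,170,.135),("bin +y front",378.9,131.5,.138),("bin +y back",531,133.5,.138),("bin -y back",513,262.5,.138),("shelf back +y",597,98,.15)):
  q=atz("w2",u,v,z)[:2]; d=q-p[:2]; print(n,np.round(q,4),"rel tcp along bay x,y mm",np.round(1e3*np.array([d@X,d@Y]),1))
for yy in(0.02,.04):
  print("pocket top mid expected col",proj("w2",p+R@[yy,0,-.041]))
for yy in (0.04,): 
  for x in(-.0045,.0045): print(proj("w2",p+R@[yy,x,-.041]), proj("w2",p+R@[yy,x,.007]))
print("tool y yaw",np.degrees(np.arctan2(R[1,1],R[0,1])))
```

```text
lip end [0.6076 0.3411] rel tcp along bay x,y mm [ 5.1 82.2]
lip [0.604 0.285] rel tcp along bay x,y mm [ 5.2 26. ]
bin +y front [0.6467 0.3132] rel tcp along bay x,y mm [46. 57.]
bin +y back [0.7662 0.3034] rel tcp along bay x,y mm [165.9  55.3]
bin -y back [0.7608 0.1929] rel tcp along bay x,y mm [167.9 -55.3]
shelf back +y [0.8051 0.3271] rel tcp along bay x,y mm [203.   81.6]
pocket top mid expected col [[318.91833846 256.43118258]]
pocket top mid expected col [[318.78296274 205.59215307]]
[[306.40224826 205.59275987]] [[310.6281775  179.72941459]]
[[331.16392388 205.59154626]] [[328.69272159 179.72815333]]
tool y yaw -3.9702101281635804
```

Run:
```python
from h import *
from scipy.optimize import brentq
s=readout.read_state();p=np.array(s["position"]);R=np.array(s["tcp_rot"])
for n,hz,half,row in(("top edge",.053,.04,216.4),("pocket bottom",.005,.04,188),("jaw tip",-.035,.025,195.8)):
  f=lambda y:proj("w2",p+R@[y,0,.012-hz])[0,1]-row
  print(n,"mid offset mm",1e3*(brentq(f,-.02,.07)-half))
print("grip-time near end", atz("w1",322,249.4,.128))
# scene view s2: holder top corners expected for offset 0
for y in(-.04,.04): print(proj("s2",p+R@[y,0.0045,-.041]))
a=cv2.imread("pics/s2.png")[190:330,430:570]; cv2.imwrite("pics/c5.png",cv2.resize(a,(560,560),interpolation=2))
```

```text
top edge mid offset mm -4.113692604175538
pocket bottom mid offset mm -4.218144928741292
jaw tip mid offset mm -3.1743497086528585
grip-time near end [ 0.41793853 -0.30769965  0.128     ]
[[496.14269496 259.8209172 ]]
[[543.91147919 267.65333767]]
```

View pics/c5.png

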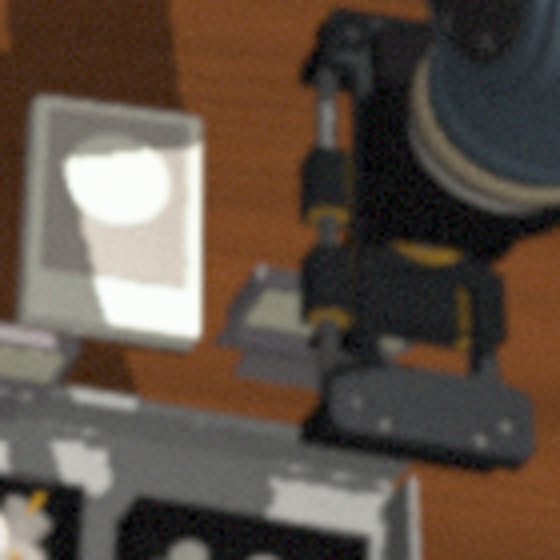

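```bash
python3 -m inch '[[0.05,0.2,-1,0,0],[0.1,0.4,-2.5,0,0],[0.1,0.4,-4,0,0],[0.1,0.4,-5.2,0,0],[0.1,0.4,-6,0,0],[0.1,0.4,-6,0,0],[0.1,0.4,-6,0,0]]' && python3 -m inch '[[0,0,-0.3,0,0],[0,0,-0.6,0,0],[0,0,-0.9,0,0],[0,0,-1.2,0,0],[0,0,-1.5,0,0],[0,0,-1.8,0,0],[0,0,-1.8,0,0],[0,0,-1.8,0,0]]'
```

```text
time_s: 5.8
position: [0.5981, 0.2648, 0.192]
tcp_rot: [[0.068, 0.998, -0.001], [0.998, -0.068, -0.0], [-0.0, -0.001, -1.0]]
force: [0.3, 0.1, 0.3]
opening: 0.101
grasp_force: 30.0
time_s: 6.47
position: [0.5982, 0.2651, 0.1744]
tcp_rot: [[0.067, 0.998, -0.0], [0.998, -0.067, -0.0], [-0.0, -0.0, -1.0]]
force: [0.4, 0.9, -0.3]
opening: 0.099
grasp_force: 30.0
```

```bash
python3 -m inch '[[0,-0.15,0,0,0],[0,-0.15,0,0,0],[0,-0.15,-0.2,0,0],[0,-0.15,-0.4,0,0],[0,-0.15,-0.5,0,0],[0,-0.15,-0.5,0,0]]' && python3 -m inch '[[0,0,-0.15,0,0],[0,0,-0.3,0,0],[0,0,-0.45,0,0],[0,0,-0.45,0,0]]'
```

```text
time_s: 6.97
position: [0.5987, 0.2636, 0.1704]
tcp_rot: [[0.067, 0.998, 0.001], [0.998, -0.067, 0.0], [0.0, 0.001, -1.0]]
force: [-0.0, -0.6, 4.8]
opening: 0.099
grasp_force: 30.0
time_s: 7.3
position: [0.5987, 0.2639, 0.1671]
tcp_rot: [[0.067, 0.998, 0.002], [0.998, -0.067, 0.001], [0.001, 0.002, -1.0]]
force: [-2.3, -0.6, 10.1]
opening: 0.097
grasp_force: 30.0
```

Run:
```python
from h import *
snap("wrist","w3"); s=readout.read_state(); print(s["position"],s["force"])
cv2.imwrite("pics/c6.png",cv2.resize(cv2.imread("pics/w3.png")[40:250,280:480],(571,600),interpolation=2))
p=np.array(s["position"]);R=np.array(s["tcp_rot"])
print("holder end at top/bottom exp.",proj("w3",p+R@[.04,0,-.041]),proj("w3",p+R@[.04,0,.007]))
```

```text
[0.59870144 0.26386882 0.16713828] [-1.43190353 -1.23205403  9.29342341]
holder end at top/bottom exp. [[317.79072954 204.92700292]] [[318.88566657 179.32699416]]
```

View pics/c6.png

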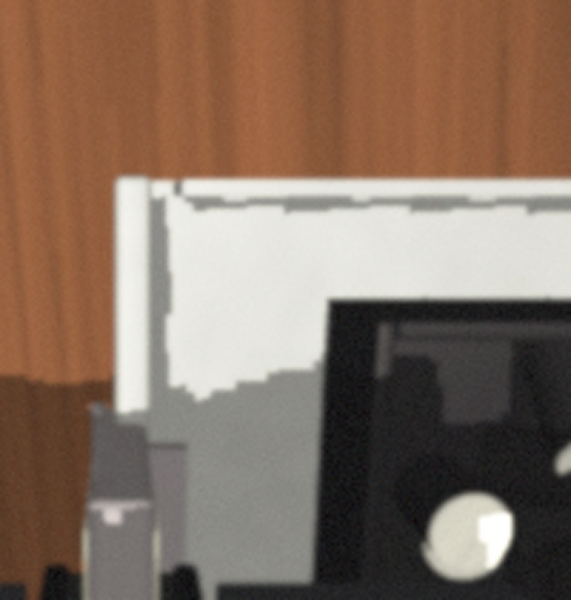

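The crop shows the lip in the slot between the jaws. The lip end is at row 102, the bin's +y edge at row 144.4 and the holder's +y end at rows 216 (top) and about 184 (bottom).

Run:
```python
from h import *
from scipy.optimize import brentq
d=cal("w3")
s=readout.read_state();p=np.array(s["position"]);R=np.array(s["tcp_rot"])
def off(z,row):  # z world
  return 1e3*brentq(lambda y:proj("w3",p+R@[y,0,p[2]-z])[0,1]-row,-.02,.15)
print("bay mid by lip end",off(.135,102)-83,"by bin",off(.138,144.4)-56)
print("holder mid",off(p[2]+.041,216)-40,off(p[2]-.007,184)-40)
```

```text
bay mid by lip end -5.481030330975074 by bin -0.8666321377514947
holder mid -4.220039950953087 -2.3785056707987664
```

```bash
python3 -m inch '[[0,0,-0.15,0,0],[0,0,-0.3,0,0],[0,0,-0.45,0,0],[0,0,-0.6,0,0],[0,0,-0.6,0,0]]' && python3 -m inch '[[0,0,-0.15,0,0],[0,0,-0.3,0,0],[0,0,-0.45,0,0],[0,0,-0.45,0,0]]'
```

```text
time_s: 7.77
position: [0.5987, 0.2641, 0.1609]
tcp_rot: [[0.067, 0.998, 0.002], [0.998, -0.067, 0.001], [0.001, 0.002, -1.0]]
force: [-2.4, -0.6, 7.7]
opening: 0.099
grasp_force: 30.0
time_s: 8.1
position: [0.5986, 0.2639, 0.1547]
tcp_rot: [[0.067, 0.998, 0.001], [0.998, -0.067, 0.001], [0.001, 0.001, -1.0]]
force: [0.6, 0.7, 2.3]
opening: 0.106
grasp_force: 30.0
```

```bash
python3 -m inch '[[0,0,-0.15,0,0],[0,0,-0.3,0,0],[0,0,-0.45,0,0],[0,0,-0.55,0,0],[0,0,-0.55,0,0]]' && python3 -m inch '[[0,0,-0.1,0,0],[0,0,-0.2,0,0],[0,0,-0.2,0,0]]'
```

```text
time_s: 8.52
position: [0.5983, 0.2634, 0.1483]
tcp_rot: [[0.068, 0.998, -0.0], [0.998, -0.068, -0.0], [-0.0, -0.0, -1.0]]
force: [1.8, 0.6, -1.7]
opening: 0.1
grasp_force: 30.0
time_s: 8.77
position: [0.5983, 0.2634, 0.1477]
tcp_rot: [[0.067, 0.998, 0.0], [0.998, -0.067, -0.0], [-0.0, 0.0, -1.0]]
force: [-0.6, -0.0, 3.4]
opening: 0.102
grasp_force: 30.0
```

```bash
python3 -m inch '[[0,0,-0.1,0,0],[0,0,-0.2,0,0],[0,0,-0.3,0,0],[0,0,-0.3,0,0]]'
```

```text
time_s: 9.1
position: [0.5983, 0.2635, 0.1477]
tcp_rot: [[0.067, 0.998, 0.001], [0.998, -0.067, -0.0], [-0.0, 0.001, -1.0]]
force: [-4.6, -2.9, 17.4]
opening: 0.099
grasp_force: 30.0
```

```bash
python3 -m inch '[[0,0,-0.1,0,0],[0,0,-0.15,0,0],[0,0,-0.15,0,0],[0,0,-0.15,0,0],[0,0,-0.15,0,0],[0,0,-0.15,0,0],[0,0,-0.15,0,0],[0,0,-0.15,0,0]]'
```

```text
time_s: 9.77
position: [0.5983, 0.2635, 0.1476]
tcp_rot: [[0.067, 0.998, 0.002], [0.998, -0.067, -0.0], [-0.0, 0.002, -1.0]]
force: [-6.1, -2.9, 23.9]
opening: 0.101
grasp_force: 30.0
```

```bash
python3 -c "
from rig import readout,bot
print(readout.read_state()['force']); print(bot.hand_in())"
```

```text
[-6.12879616 -2.92561061 23.88085769]
the job is handed in; nothing more can be done
None
```

The job is handed in at 9.8 s: the label holder is on the shelf lip in front of the unlabelled bin, card to the front, centred to within an estimated 2 mm. The jaw resistance rose and eased as expected, then the holder stopped dead; it is still gripped and pressed down with about 24 N.

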